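# Register an egg pack in the labelling jig

## Robot

A 7-joint arm with a two-finger parallel gripper is mounted at the origin on the work surface. World frame = base frame: x ahead of the robot, y to its left, z up, the work surface at z = 0. Lengths are in m, angles in rad, forces in N, time in s.
With the tool pointing down it reaches from about 0.425 to 0.925 m from the base axis. Payload 6.8 kg.
Tool frame: the origin (TCP) lies midway between the tips of the shut fingers; the grasp point (between the pads) lies 19 mm behind it (bot.hold_point_z is the distance from the TCP to the grasp point, in m); z points along the fingers, y is the line along which they close (so a half turn about z gives the same grasp; the last joint's range is limited). The gripper opens to 85 mm and grips with 20 to 120 N. Pads are 22 mm wide; open, the fingers measure 114 mm over their backs; the gripper's body (76 mm by 85 mm) begins 54 mm behind the grasp point. The pads swing forward as they close: fully open they stand 13 mm farther back than shut.
Start: joints at [-1.419, 0.477, 0.022, 1.555, -0.011, 1.109, -0.083], TCP at [0.173, 0.652, 0.206] pointing down, gripper open.
Joint ranges: [-2.96, 2.96], [-0.34, 2.1], [-1.41, 1.46], [0.24, 2.44], [-1.37, 4.51], [0.17, 1.92], [-2.96, 2.96]. Speed limits (rad/s): [2.39, 2.39, 3.14, 3.14, 3.14, 3.14, 3.14].

## Interface

Orientations are given as a unit quaternion [w, x, y, z].
In Python, from station import bot gives the robot as it stands. The module is installed in compiled form; this text tells all that it offers.
- The arm moves only by the tool step_arm, never from a script. Its argument "increments" is a list that holds one entry, the list of rows, each a list of 7 numbers: the opening, from -1 (shut) to 1 (fully open), then the shift along the tool's x, y, z in mm, then the turn, a rotation vector about the tool's x, y, z in degrees. In form: [[[grip, x, y, z, ax, ay, az], ...]]. A call has 1 to 10 rows; each row is the pose to reach, as a shift and turn from the pose commanded when the call began, along the tool's axes at that moment; what a row does not reach only later rows make up. A row lasts 1/12 s, in which the tool goes at most 41.7 mm and 7.16 degrees, less where a joint would pass 70% of its speed; a pose out of reach is approached as far as the arm can. A call with a gripper value outside its range is refused whole. The fingers move at their own pace and stop on an object; "force" is the grip in N (left out, the last holds). Time passes only in rows, so rows that repeat a pose let the fingers close. It gives the time, the measured TCP pose, the force, the opening and the grip force at its end, in the units of the state.
- bot.get_obs(): the state, without advancing time (a new reading comes with each control period).
- bot.read_camera(name): name is "scene" or "top" or "wrist"; returns a dict with "image" (384x512x3 uint8, red, green, blue), "camera_matrix" (3x3 intrinsics, pixels), "R" (3x3) and "t" (3): a world point X has camera coordinates R X + t. Camera axes: x right, y down, z forward; pixel columns grow to the right and rows downward; lengths in m; the calibration is good to about 2 mm. A picture is of the moment at which its call begins. There is no depth.
- bot.hand_in(): hands the job in; it is judged then, once.
The state is a dict: "t": time; "q": joint angles; "joint_vel": joint speeds; "joint_torque": joint torques, N m; "eef_pos": TCP position; "tool_rot": TCP orientation; "contact_force": force on the tool from outside, world axes, zero at the start; "torque": the same for the moment, N m; "gripper_width": opening from 0.0 (shut) to 1.0 (fully open); "grasp_force": force on a finger pad.
Only numpy, scipy, OpenCV 4.12 (cv2) and the standard library are available. Lean on these libraries where they do the work, as an engineer would, in place of code of your own. Each camera call takes 0.05 s, during which the arm holds its last target. There are 200 camera calls.

## Task

Get the pack of quail eggs ready for its label: set it gently on the plate of the labelling jig and press its long side flush against the long fence, then slide the jaw up behind it so that the jaw pushes it along the fence firmly onto the end stop, and leave it nipped there. Eggs crack easily: never press the pack on the fence or the end stop with more than 30 N, do not drop it, and leave the bottle, the jar and the carton where they stand.

Things in the scene. Friction and masses are not known exactly. Their poses are not given: they have to be found in the camera images.
- pack: Closed, rigid, clear plastic pack with twelve quail eggs inside (2 by 6), a plain box 66 (its x) by 170 (its y) by 42 mm high, about 0.17 kg; a finger that drags down on it while pushing pins it to the plate. It lies flat on the counter. Origin: centre of its underside; z up. It may be turned end for end.
- jig: Labelling jig fixed to the counter: an aluminium plate 180 (x) by 360 (y) by 12 mm thick carrying fence, end stop and sliding jaw. Origin: centre of the plate's underside, on the counter; plate top at z = 12 mm. x points to the fence, y along the fence to the end stop. The registered pack's origin is at x 32, z 12 mm, and y 15 to 55 mm (as the stop is set) in this frame.
- fence: Fixed steel bar along the plate's +x side, 12 (x) by 250 (y) by 28 mm high. Origin: centre of its underside on the plate, at x = 71, y = 10, z = 12 mm in the jig's frame. Its working face looks to the jig's -x and lies 6 mm from the origin (jig x = 65 mm).
- end_stop: Slotted mount of the end stop, at the plate's +y end: origin on the plate at jig x = 25, y = 127, z = 12 mm. On it a steel block, 50 (x) by 14 (y) by 28 mm high with a small black clamp knob on top, is clamped firmly somewhere along the slot: up to 20 mm either way of the origin along y, not reported. Its working face looks to jig -y, 7 mm before the block's middle. Find it by touch.
- jaw (a joint): Travel of the sliding jaw in m, 0 = fully back, 0.12 = fully forward, growing towards the end stop (jig +y); it stays where it is left and slides with about 5 N of friction. 0.07 to 0.11 when it nips the registered pack (as the stop is set); it starts between 0 and 0.02.
- jaw_face (a point): Centre of the sliding jaw's working face (looks to jig +y), 16 mm above the plate, at jig x = 32, y = -140 mm + travel. The jaw is a steel block 50 (x) by 34 (y) by 31 mm high; its back face is 34 mm behind this point. On its middle stands a square black handle, 18 by 18 mm, from 29 to 65 mm above the plate. Push it from behind or take the handle.
- bottle: Brown glass sauce bottle, 60 mm across, 190 mm high, standing. Origin: centre of its underside. Leave alone.
- jar: Closed jar, 72 mm across, 100 mm high, standing. Origin: centre of its underside. Leave alone.
- carton: Closed cardboard carton, 80 by 110 by 60 mm high. Origin: centre of its underside. Leave alone.

How it is judged:
By the outcome, as a careful person would: the job done as asked, in the order asked, and still so for the second after the job is handed in, with the robot touching nothing.
It also fails if it takes over 72 s, if anything falls off the work surface, if the arm or the gripper's body presses on something with over 40 N, if the wrist force passes 120 N, or if a joint passes its speed limit or range.

## Working session

There is one attempt and no reset: what is moved stays moved. The work goes in short steps, Python scripts to look and compute and a tool call to move; the robot and the scene stay as the last step left them, time stands still between calls to the robot, and variables do not carry over. Pictures are saved under pics/ and viewed, at most 11 in all, crops included, and the job is handed in when it is done.

Besides the shell and the picture viewer there is one more tool, called as name(argument=value, ...) on one line, values as JSON. step_arm: Moves the arm, as the interface text tells. Its arguments: {"type":"object","properties":{"increments":{"type":"array"},"force":{"type":"number"}},"required":["increments"]}

```bash
mkdir -p pics; ls
python3 - <<'E'
from station import bot
import cv2,pickle,numpy as np
o=bot.get_obs();print(o)
d={}
for n in("top","scene"):
    c=bot.read_camera(n);d[n]=c;cv2.imwrite(f"pics/{n}0.png",c["image"][:,:,::-1]);print(n,c["camera_matrix"].tolist(),c["R"].tolist(),c["t"].tolist())
pickle.dump(d,open("cams0.pkl","wb"))
E
```

```text
pics
{'t': 0.0, 'q': array([-1.41914544,  0.47781282,  0.02233652,  1.55643218, -0.01152112,
        1.10930966, -0.08307912]), 'joint_vel': array([ 0.00023315,  0.00041186, -0.00038749,  0.0012986 ,  0.00098765,
       -0.00050339,  0.00094747]), 'joint_torque': array([-1.35471291e-05, -5.96446574e+01,  1.60752084e+00, -2.81200737e+01,
        1.23667350e-02,  9.20467253e-03, -1.92526741e-06]), 'eef_pos': array([0.17321298, 0.65174175, 0.2049253 ]), 'tool_rot': array([-6.08239052e-05,  1.29492675e-01,  9.91579954e-01, -9.15054532e-04]), 'contact_force': array([-1.20086223,  0.24370855,  1.01679043]), 'torque': array([-0.03879491,  0.01650097,  0.00512199]), 'grasp_force': 0.0, 'gripper_width': 1.0030130386941951}
top [[461.6605539998232, 0.0, 248.37015344261673], [0.0, 461.6605539998232, 192.0564779084198], [0.0, 0.0, 1.0]] [[-0.00047688013355664415, -0.9999915917324469, -0.004072965718650459], [-0.9864778657728045, 0.001137962018009682, -0.16389058967121473], [0.16389384651557587, 0.00393973436320903, -0.9864701138744529]] [0.037242791636623085, 0.5200044933486181, 1.2781761849865405]
scene [[368.381731435543, 0.0, 259.36322893444486], [0.0, 368.381731435543, 194.2285572090678], [0.0, 0.0, 1.0]] [[-0.1370621947240113, 0.9905602618785334, -0.0020790297180322413], [0.7228866018917123, 0.09858923857384419, -0.6838970118686606], [-0.6772362332176937, -0.09523932814001208, -0.7295755990934376]] [0.03945604503515267, -0.339812656738145, 1.360097147836624]
```

View pics/top0.png

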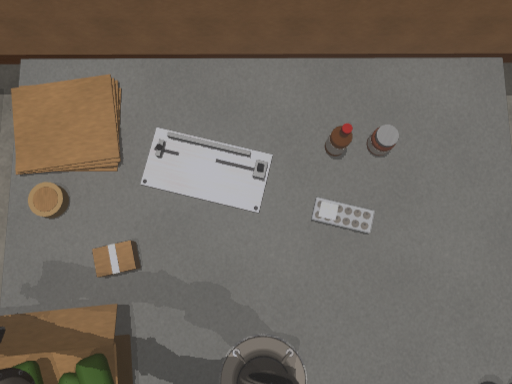

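View pics/scene0.png

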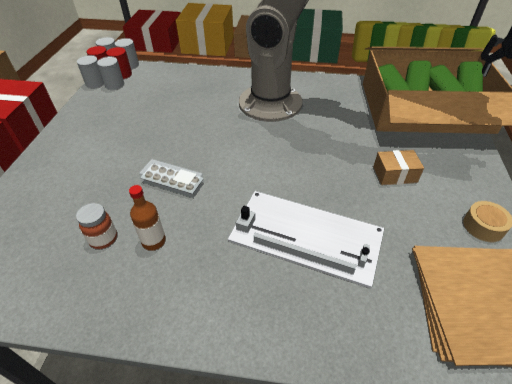

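The top view shows the jig plate with corners near (157,130), (272,160), (262,210) and (142,182). The fence is on the far side, the end stop on the left at (160,148), and the jaw on the right at (260,168). The pack is centred near (343,215), the bottle and jar are beyond it at (340,140) and (384,138), and the carton is at (115,258). The scene view agrees with this.

```bash
cat > h.py <<'E'
import cv2,numpy as np
from scipy.spatial.transform import Rotation as Rn
def ray(c,uv,z):
    uv=np.atleast_2d(uv).astype(float);K,R,t=c["camera_matrix"],np.array(c["R"]),np.array(c["t"])
    d=(np.linalg.inv(K)@np.c_[uv,np.ones(len(uv))].T).T@R; o=-R.T@t
    return o+d*((z-o[2])/d[:,2])[:,None]
def proj(c,X):
    p=(np.array(c["R"])@np.atleast_2d(X).T).T+c["t"]; p=(c["camera_matrix"]@p.T).T; return p[:,:2]/p[:,2:]
E
python3 - <<'E'
import pickle;from h import *
d=pickle.load(open("cams0.pkl","rb"))
for n,boxes in(("top",{"jig":(135,120,280,215),"pack":(305,190,382,240)}),("scene",{"jig":(222,185,392,285),"pack":(132,150,212,205)})):
    c=d[n];im=c["image"];hsv=cv2.cvtColor(im,cv2.COLOR_RGB2HSV)
    for k,(a,b,e,f) in boxes.items():
        g=im[b:f,a:e].max(2); print(n,k,np.percentile(g,[5,50,80,95]))
        m=(g>(190 if k=="jig" else 130)).astype(np.uint8); m=cv2.morphologyEx(m,cv2.MORPH_CLOSE,np.ones((5,5)))
        ct=max(cv2.findContours(m,0,2)[0],key=cv2.contourArea)[:,0]+[a,b]
        for z in((.012,) if k=="jig" else (0,.042)):
            P=ray(c,ct,z)[:,:2].astype(np.float32)*1000
            print(k,z,cv2.minAreaRect(P),cv2.boxPoints(cv2.minAreaRect(P)).round(0).tolist())
t=d["top"]["image"][120:250,130:390,::-1];cv2.imwrite("pics/crop0.png",cv2.resize(t,None,fx=3,fy=3,interpolation=cv2.INTER_CUBIC))
E
```

```text
top jig [112. 120. 184. 187.]Traceback (most recent call last):
  File "<stdin>", line 8, in <module>
ValueError: max() iterable argument is empty
```

Run:
```python
import pickle;from h import *
d=pickle.load(open("cams0.pkl","rb"))
for n,boxes in(("top",{"jig":(135,120,280,215),"pack":(305,190,382,240)}),("scene",{"jig":(222,185,392,285),"pack":(132,150,212,205)})):
    c=d[n];im=c["image"]
    for k,(a,b,e,f) in boxes.items():
        g=im[b:f,a:e].max(2); bg=np.percentile(g,15); print(n,k,np.percentile(g,[5,20,50,80,95]))
        m=(g>(155 if k=="jig" else bg+35)).astype(np.uint8); m=cv2.morphologyEx(m,cv2.MORPH_CLOSE,np.ones((5,5)))
        ct=max(cv2.findContours(m,0,2)[0],key=cv2.contourArea)[:,0]+[a,b]
        for z in((.012,) if k=="jig" else (0,.042)):
            P=ray(c,ct,z)[:,:2].astype(np.float32)*1000
            print(k,z,cv2.minAreaRect(P),cv2.boxPoints(cv2.minAreaRect(P)).round(0).tolist())
t=d["top"]["image"][120:250,130:390,::-1];cv2.imwrite("pics/crop0.png",cv2.resize(t,None,fx=3,fy=3,interpolation=cv2.INTER_CUBIC))
```

```text
top jig [112. 115. 120. 184. 187.]
jig 0.012 ((594.6737670898438, 161.13861083984375), (357.49481201171875, 176.94613647460938), 76.26445007324219) [[466.0, 9.0], [638.0, -34.0], [723.0, 314.0], [551.0, 356.0]]
top pack [110. 113. 116. 151. 180.]
pack 0 ((460.713134765625, -238.9476318359375), (171.7256317138672, 64.90678405761719), 76.31938171386719) [[409.0, -315.0], [472.0, -330.0], [513.0, -163.0], [449.0, -148.0]]
pack 0.042 ((455.8086242675781, -230.50674438476562), (166.3682098388672, 62.88185119628906), 76.31936645507812) [[406.0, -304.0], [467.0, -319.0], [506.0, -157.0], [445.0, -142.0]]
scene jig [ 95. 147. 154. 236. 239.]
jig 0.012 ((579.9129638671875, 175.51490783691406), (314.66693115234375, 481.2886657714844), 7.760493278503418) [[392.0, 393.0], [457.0, -84.0], [768.0, -42.0], [703.0, 435.0]]
scene pack [ 91. 145. 151. 178. 226.]
pack 0 ((423.9949951171875, -247.93533325195312), (189.13421630859375, 82.98395538330078), 76.35873413085938) [[361.0, -330.0], [442.0, -350.0], [487.0, -166.0], [406.0, -146.0]]
pack 0.042 ((465.3421630859375, -227.383056640625), (178.68177795410156, 78.39785766601562), 76.35871887207031) [[406.0, -305.0], [482.0, -323.0], [525.0, -150.0], [448.0, -131.0]]
```

View pics/crop0.png

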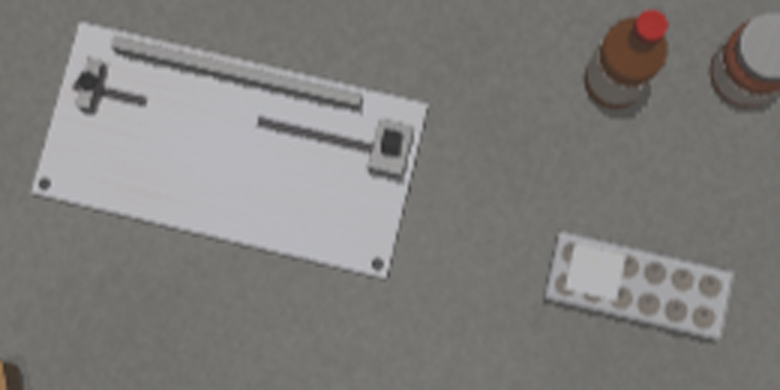

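The crop confirms the layout. The jig measures 357×177 mm against 360×180, and its yaw is -13.7°. The pack's silhouette also fits, with its centre near (0.458,-0.234) and the same yaw. I'll start moving.

step_arm(increments=[[[0.9,-320,-248,0,0,0,70],[0.9,-320,-248,0,0,0,70],[0.9,-320,-248,0,0,0,70],[0.9,-320,-248,0,0,0,70],[0.9,-320,-248,0,0,0,70],[0.9,-320,-248,0,0,0,70],[0.9,-320,-248,0,0,0,70],[0.9,-320,-248,0,0,0,70],[0.9,-320,-248,0,0,0,70],[0.9,-320,-248,0,0,0,70]]])

```text
t: 0.93
eef_pos: [0.4209, 0.3265, 0.2059]
tool_rot: [0.0, 0.678, 0.735, -0.0]
contact_force: [1.6, -0.2, 0.2]
gripper_width: 0.952
grasp_force: 0.0
```

```bash
cat >> h.py <<'E'
YAW=-13.7  # jig/pack yaw deg
def plan(o,target,ydir=YAW):
    "shift (mm, tool axes) and turn (deg) to bring TCP to target, tool down, tool y at heading ydir (mod 180)"
    q=o["tool_rot"];R=Rn.from_quat([q[1],q[2],q[3],q[0]])
    y=np.deg2rad(ydir);best=None
    for s in(0,np.pi):
        Y=np.array([np.cos(y+s),np.sin(y+s),0]);Z=np.array([0,0,-1.]);T=Rn.from_matrix(np.c_[np.cross(Y,Z),Y,Z])
        r=(R.inv()*T).as_rotvec(degrees=True)
        if best is None or np.linalg.norm(r)<np.linalg.norm(best):best=r
    return (R.inv().apply(np.array(target)-o["eef_pos"])*1000).round(1).tolist(),best.round(2).tolist()
JIG=np.array([.5947,.1611,0])
def jw(p,z=0):
    a=np.deg2rad(YAW);return JIG+np.array([np.cos(a)*p[0]-np.sin(a)*p[1],np.sin(a)*p[0]+np.cos(a)*p[1],z*1000])/np.array([1000,1000,1000]) if False else JIG+np.array([(np.cos(a)*p[0]-np.sin(a)*p[1])/1000,(np.sin(a)*p[0]+np.cos(a)*p[1])/1000,z])
E
python3 - <<'E'
s=open('h.py').read()
i=s.index("def jw");s=s[:i]+'''def jw(p,z=0):
    "jig x,y (mm), world z (m) -> world m"
    v=Rn.from_euler("z",YAW,degrees=True).apply([p[0]/1000,p[1]/1000,0]);return JIG+v+[0,0,z]
'''
open('h.py','w').write(s)
from h import *
from station import bot
o=bot.get_obs();print(o["t"],o["eef_pos"],o["q"].round(2));print(plan(o,[.458,-.234,.18]))
E
```

```text
0.9333 [0.42087723 0.32651865 0.20586642] [-1.11  0.25  0.39  1.92 -0.11  1.   -0.58]
([-561.7, -7.6, 26.4], [0.02, 0.05, 18.26])
```

step_arm(increments=[[[0.9,-270,40,0,0,0,18.3],[0.9,-270,40,0,0,0,18.3],[0.9,-270,40,0,0,0,18.3],[0.9,-270,40,0,0,0,18.3],[0.9,-270,40,0,0,0,18.3],[0.9,-270,40,0,0,0,18.3],[0.9,-562,-8,0,0,0,18.3],[0.9,-562,-8,0,0,0,18.3],[0.9,-562,-8,0,0,0,18.3],[0.9,-562,-8,0,0,0,18.3]]])

```text
t: 1.77
eef_pos: [0.4681, -0.0809, 0.2058]
tool_rot: [-0.0, 0.784, 0.621, 0.0]
contact_force: [0.4, 0.7, 0.2]
gripper_width: 0.949
grasp_force: 0.0
```

Run:
```python
from h import *
from station import bot
o=bot.get_obs();print(o["t"],o["eef_pos"],o["q"].round(2));print(plan(o,[.458,-.234,.2]))
```

```text
1.7667 [ 0.46810429 -0.08089134  0.20584569] [-0.58  0.16  0.7   2.05 -0.13  0.97 -0.05]
([-151.4, 25.1, 5.8], [-0.01, -0.02, 0.52])
```

step_arm(increments=[[[0.9,-151,25,0,0,0,0.5],[0.9,-151,25,0,0,0,0.5],[0.9,-151,25,0,0,0,0.5],[0.9,-151,25,0,0,0,0.5],[0.9,-151,25,0,0,0,0.5],[0.9,-151,25,0,0,0,0.5]]])

```text
t: 2.27
eef_pos: [0.4579, -0.2334, 0.2057]
tool_rot: [-0.0, 0.788, 0.616, -0.0]
contact_force: [0.1, -0.0, -0.5]
gripper_width: 0.95
grasp_force: 0.0
```

Run:
```python
from h import *
from station import bot
o=bot.get_obs();print(o["t"],o["eef_pos"]);c=bot.read_camera("wrist");cv2.imwrite("pics/w1.png",c["image"][:,:,::-1])
import pickle;pickle.dump(c,open("w1.pkl","wb"))
for z in(0,.042):
  print(proj(c,[np.array([.458,-.234,z])+Rn.from_euler("z",-13.7,degrees=True).apply([a,b,0]) for a,b in((-.033,-.085),(.033,-.085),(.033,.085),(-.033,.085))]).round().tolist())
```

```text
2.2667 [ 0.45789481 -0.23342941  0.20568205]
[[235.0, 223.0], [284.0, 223.0], [287.0, 89.0], [231.0, 89.0]]
[[232.0, 236.0], [287.0, 236.0], [290.0, 87.0], [227.0, 87.0]]
```

View pics/w1.png

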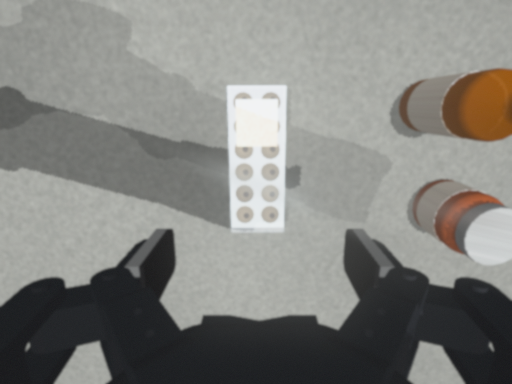

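The wrist view shows the pack's top face spanning columns 227–287 and rows 85–233, within about 2 mm of my prediction. The bottle and jar are well to the right. Next I descend and grip gently.

step_arm(increments=[[[1,0,-1,40,0,0,0],[1,0,-1,80,0,0,0],[1,0,-1,120,0,0,0],[1,0,-1,150,0,0,0],[1,0,-1,170,0,0,0],[1,0,-1,185,0,0,0],[1,0,-1,195,0,0,0],[1,0,-1,201,0,0,0],[1,0,-1,201,0,0,0]]], force=25)

```text
t: 3.07
eef_pos: [0.4577, -0.2302, 0.0042]
tool_rot: [-0.001, 0.786, 0.618, -0.0]
contact_force: [-0.0, 0.2, -1.3]
gripper_width: 1.0
grasp_force: 0.0
```

step_arm(increments=[[[0.6,0,0,0,0,0,0],[0.5,0,0,0,0,0,0],[0.4,0,0,0,0,0,0],[0.3,0,0,0,0,0,0],[0.2,0,0,0,0,0,0],[0.2,0,0,0,0,0,0]]], force=25)

```text
t: 3.57
eef_pos: [0.4584, -0.2313, 0.006]
tool_rot: [0.0, 0.786, 0.618, 0.001]
contact_force: [-1.4, 0.7, 6.6]
gripper_width: 0.761
grasp_force: 27.4
```

step_arm(increments=[[[0,0,0,-5,0,0,0],[0,0,0,-15,0,0,0],[0,0,0,-35,0,0,0],[0,0,0,-60,0,0,0],[0,0,0,-80,0,0,0],[0,0,0,-90,0,0,0],[0,0,0,-95,0,0,0]]])

```text
t: 4.15
eef_pos: [0.4588, -0.2319, 0.1019]
tool_rot: [0.001, 0.786, 0.618, 0.001]
contact_force: [0.3, -0.8, -2.3]
gripper_width: 0.76
grasp_force: 28.7
```

Run:
```python
from h import *
from station import bot
o=bot.get_obs();print(o["t"],o["eef_pos"],o["contact_force"],o["grasp_force"],o["gripper_width"]);print(jw([-3,-15]),plan(o,jw([-3,-13],.1)))
```

```text
4.15 [ 0.45881638 -0.23188553  0.10188103] [ 0.28403149 -0.75894437 -2.26008299] 28.685646057128906 0.7601324939563064
[0.58823278 0.14723728 0.        ] ([401.0, 36.0, 2.1], [0.19, -0.01, 0.01])
```

step_arm(increments=[[[0,15,1,0,0,0,0],[0,40,4,0,0,0,0],[0,70,6,0,0,0,0],[0,100,9,0,0,0,0],[0,130,12,0,0,0,0],[0,160,14,0,0,0,0],[0,190,17,0,0,0,0],[0,220,20,0,0,0,0],[0,250,22,0,0,0,0],[0,280,25,0,0,0,0]]])

```text
t: 4.98
eef_pos: [0.5478, 0.0362, 0.0992]
tool_rot: [-0.0, 0.786, 0.618, -0.001]
contact_force: [0.5, 0.3, -1.7]
gripper_width: 0.759
grasp_force: 28.7
```

step_arm(increments=[[[0,30,3,0,0,0,0],[0,60,5,0,0,0,0],[0,85,8,0,0,0,0],[0,105,10,0,0,0,0],[0,115,11,0,0,0,0],[0,121,11,0,0,0,0],[0,121,11,0,0,0,0],[0,121,11,0,0,0,0]]])

```text
t: 5.65
eef_pos: [0.5871, 0.148, 0.0996]
tool_rot: [0.0, 0.787, 0.617, -0.001]
contact_force: [-0.0, -0.4, -1.0]
gripper_width: 0.762
grasp_force: 28.7
```

Run:
```python
from h import *
from station import bot
o=bot.get_obs();print(o["t"],o["eef_pos"],o["contact_force"],o["grasp_force"],o["gripper_width"]);print(plan(o,jw([-3,-13],.02)))
c=bot.read_camera("top");cv2.imwrite("pics/t2.png",cv2.resize(c["image"][100:240,120:290,::-1],None,fx=4,fy=4))
```

```text
5.65 [0.58714    0.14802447 0.09959909] [-0.04235446 -0.36809836 -0.99690185] 28.678034842014313 0.7623442792230493
([1.6, 1.3, 79.6], [-0.03, 0.07, -0.06])
```

View pics/t2.png

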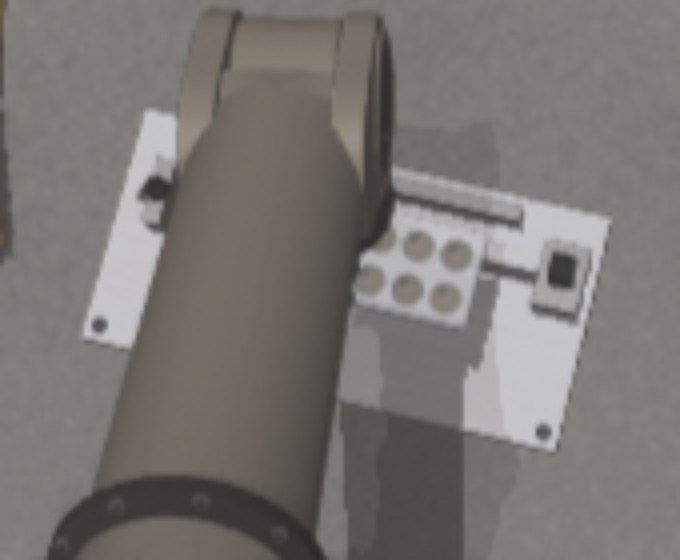

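The pack hangs level over the plate, clear of the jaw handle at (562,268) in the crop, with its end at about (465,300). I'll lower it gently.

step_arm(increments=[[[0,1,1,10,0,0,0],[0,1,1,25,0,0,0],[0,1,1,40,0,0,0],[0,1,1,54,0,0,0],[0,1,1,64,0,0,0],[0,1,1,70,0,0,0],[0,1,1,74,0,0,0],[0,1,1,76,0,0,0],[0,1,1,77,0,0,0],[0,1,1,77,0,0,0]]])

```text
t: 6.53
eef_pos: [0.5892, 0.1504, 0.0232]
tool_rot: [0.0, 0.786, 0.618, 0.0]
contact_force: [0.9, -1.1, -1.2]
gripper_width: 0.76
grasp_force: 28.7
```

step_arm(increments=[[[0,0,0,1,0,0,0],[0,0,0,1,0,0,0]]])

```text
t: 6.7
eef_pos: [0.5892, 0.1505, 0.0222]
tool_rot: [0.0, 0.786, 0.618, 0.0]
contact_force: [0.1, 0.1, -0.9]
gripper_width: 0.757
grasp_force: 28.7
```

step_arm(increments=[[[0,0,0,1,0,0,0],[0,0,0,1,0,0,0]]])

```text
t: 6.87
eef_pos: [0.5889, 0.1504, 0.021]
tool_rot: [-0.0, 0.786, 0.618, 0.0]
contact_force: [-0.9, -0.1, -0.7]
gripper_width: 0.757
grasp_force: 28.7
```

step_arm(increments=[[[0,0,0,1,0,0,0],[0,0,0,1,0,0,0]]])

```text
t: 7.03
eef_pos: [0.5888, 0.1504, 0.0198]
tool_rot: [-0.0, 0.786, 0.618, -0.0]
contact_force: [-0.7, 0.5, -0.8]
gripper_width: 0.758
grasp_force: 28.7
```

step_arm(increments=[[[0,0,0,1,0,0,0],[0,0,0,1,0,0,0]]])

```text
t: 7.2
eef_pos: [0.5888, 0.1503, 0.0187]
tool_rot: [-0.0, 0.786, 0.618, -0.0]
contact_force: [-0.6, 0.3, -1.0]
gripper_width: 0.76
grasp_force: 28.7
```

step_arm(increments=[[[0,0,0,0.5,0,0,0],[0,0,0,0.5,0,0,0]]])

```text
t: 7.37
eef_pos: [0.5888, 0.1503, 0.0183]
tool_rot: [-0.0, 0.786, 0.618, -0.0]
contact_force: [0.8, -0.2, -2.0]
gripper_width: 0.757
grasp_force: 28.7
```

step_arm(increments=[[[0,0,0,0.7,0,0,0],[0,0,0,0.7,0,0,0]]])

```text
t: 7.53
eef_pos: [0.5889, 0.1504, 0.0181]
tool_rot: [-0.0, 0.786, 0.618, 0.0]
contact_force: [-2.7, 0.4, 2.9]
gripper_width: 0.76
grasp_force: 29.2
```

step_arm(increments=[[[0,0,0,0.7,0,0,0],[0,0,0,0.7,0,0,0]]])

```text
t: 7.7
eef_pos: [0.5889, 0.1504, 0.018]
tool_rot: [-0.0, 0.786, 0.618, 0.0]
contact_force: [-4.4, 0.5, 10.8]
gripper_width: 0.755
grasp_force: 29.8
```

step_arm(increments=[[[0,0,0,0.5,0,0,0],[0,0,0,0.5,0,0,0]]])

```text
t: 7.87
eef_pos: [0.5889, 0.1504, 0.018]
tool_rot: [-0.001, 0.786, 0.618, 0.0]
contact_force: [-5.9, 0.4, 15.5]
gripper_width: 0.76
grasp_force: 30.3
```

The pack is seated at TCP z = 0.018, as expected. I'll relieve the pressure, release, and lift.

step_arm(increments=[[[0,0,0,-1.5,0,0,0],[0,0,0,-1.5,0,0,0],[0.65,0,0,-1.5,0,0,0],[0.8,0,0,-1.5,0,0,0],[0.8,0,0,-1.5,0,0,0],[0.8,0,0,-1.5,0,0,0],[0.8,0,0,-20,0,0,0],[0.8,0,0,-50,0,0,0],[0.8,0,0,-75,0,0,0],[0.8,0,0,-85,0,0,0]]])

```text
t: 8.7
eef_pos: [0.5908, 0.1503, 0.1047]
tool_rot: [0.001, 0.786, 0.618, 0.002]
contact_force: [0.6, 0.1, 0.3]
gripper_width: 0.897
grasp_force: 0.0
```

Run:
```python
from h import *
from station import bot
o=bot.get_obs();print(o["t"],o["eef_pos"],o["q"].round(2))
# behind pack (pack -x face at jig -36): tool y along jig y
for s in(0,):print(plan(o,jw([-85,-15],.1),YAW+90))
```

```text
8.7 [0.5908158  0.15033701 0.10467592] [-0.82  0.56  0.64  1.84 -0.42  0.88 -0.21]
([-3.7, -83.8, 4.4], [0.07, -0.27, 89.98])
```

step_arm(increments=[[[1,-4,-80,0,0,0,7],[1,-4,-80,0,0,0,14],[1,-4,-80,0,0,0,21],[1,-4,-80,0,0,0,28],[1,-4,-80,0,0,0,35],[1,-4,-80,0,0,0,42],[1,-4,-80,0,0,0,49],[1,-4,-80,0,0,0,56],[1,-4,-80,0,0,0,63],[1,-4,-80,0,0,0,70]]])

```text
t: 9.53
eef_pos: [0.5099, 0.1654, 0.1012]
tool_rot: [0.0, 0.999, 0.052, -0.0]
contact_force: [-0.5, -0.2, -0.5]
gripper_width: 1.004
grasp_force: 0.0
```

Run:
```python
from h import *
from station import bot
o=bot.get_obs();print(o["t"],o["eef_pos"],o["q"].round(2))
print(plan(o,jw([-80,-15],.03),YAW+90))
```

```text
9.5333 [0.50994321 0.16544152 0.10116072] [-1.16  0.58  0.99  2.03 -0.64  0.88 -1.28]
([3.5, 0.3, 71.2], [0.01, 0.01, 19.68])
```

step_arm(increments=[[[1,0,0,20,0,0,7],[1,0,0,40,0,0,14],[1,0,0,55,0,0,19.7],[1,0,0,65,0,0,19.7],[1,0,0,71,0,0,19.7],[1,0,0,71,0,0,19.7]]])

```text
t: 10.03
eef_pos: [0.5095, 0.1651, 0.0295]
tool_rot: [0.001, 0.993, -0.115, -0.001]
contact_force: [-0.4, -0.9, 0.7]
gripper_width: 0.997
grasp_force: 0.0
```

step_arm(increments=[[[1,0,0,5,0,0,0],[1,0,0,10,0,0,0],[1,0,0,14,0,0,0],[1,0,0,16,0,0,0],[1,0,0,16,0,0,0]]])

```text
t: 10.45
eef_pos: [0.51, 0.1654, 0.0143]
tool_rot: [-0.0, 0.993, -0.116, -0.0]
contact_force: [-0.5, -0.0, 0.1]
gripper_width: 1.001
grasp_force: 0.0
```

Run:
```python
from h import *
from station import bot
o=bot.get_obs();print(o["t"],o["eef_pos"],o["contact_force"])
print(plan(o,jw([-50,-15],.014),YAW+90),plan(o,jw([-12,-15],.014),YAW+90))
c=bot.read_camera("wrist");cv2.imwrite("pics/w3.png",c["image"][:,:,::-1])
```

```text
10.45 [0.51003038 0.16542214 0.01428406] [-0.51939113 -0.01855176  0.06463377]
([33.3, -0.7, 0.3], [-0.01, 0.02, 0.33]) ([71.3, -0.4, 0.3], [-0.01, 0.02, 0.33])
```

View pics/w3.png

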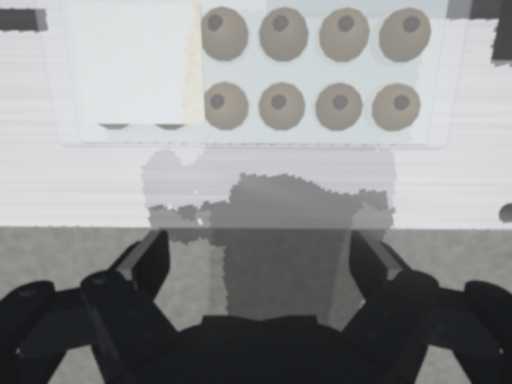

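The wrist view shows both finger pads square to the pack's near long side (row 145, columns 60–445) and centred on it. I'll push slowly toward the fence.

step_arm(increments=[[[1,6,0,0,0,0,0.3],[1,12,0,0,0,0,0.3],[1,17,0,0,0,0,0.3],[1,21,0,0,0,0,0.3],[1,25,0,0,0,0,0.3],[1,29,0,0,0,0,0.3],[1,33,0,0,0,0,0.3],[1,37,0,0,0,0,0.3],[1,41,0,0,0,0,0.3],[1,45,0,0,0,0,0.3]]])

```text
t: 11.33
eef_pos: [0.5539, 0.155, 0.0144]
tool_rot: [-0.0, 0.993, -0.119, -0.0]
contact_force: [-0.9, 1.0, 1.6]
gripper_width: 0.999
grasp_force: 1.0
```

step_arm(increments=[[[1,3,0,0,0,0,0],[1,6,0,0,0,0,0],[1,9,0,0,0,0,0],[1,11,0,0,0,0,0],[1,13,0,0,0,0,0],[1,15,0,0,0,0,0],[1,16,0,0,0,0,0],[1,17,0,0,0,0,0]]])

```text
t: 12.0
eef_pos: [0.5705, 0.1509, 0.0145]
tool_rot: [0.0, 0.993, -0.119, -0.0]
contact_force: [-1.3, 0.5, -0.4]
gripper_width: 0.998
grasp_force: 0.5
```

step_arm(increments=[[[1,1,0,0,0,0,0],[1,2,0,0,0,0,0],[1,2,0,0,0,0,0]]])

```text
t: 12.25
eef_pos: [0.5727, 0.1504, 0.0145]
tool_rot: [0.0, 0.993, -0.119, 0.0]
contact_force: [0.1, 0.4, -0.9]
gripper_width: 1.001
grasp_force: 0.2
```

step_arm(increments=[[[1,1,0,0,0,0,0],[1,2,0,0,0,0,0],[1,2,0,0,0,0,0]]])

```text
t: 12.5
eef_pos: [0.5746, 0.1499, 0.0145]
tool_rot: [-0.0, 0.993, -0.119, 0.0]
contact_force: [-0.5, 0.7, -0.4]
gripper_width: 1.0
grasp_force: 0.3
```

step_arm(increments=[[[1,1,0,0,0,0,0],[1,1,0,0,0,0,0]]])

```text
t: 12.67
eef_pos: [0.5755, 0.1497, 0.0145]
tool_rot: [-0.0, 0.993, -0.119, 0.0]
contact_force: [-0.4, 0.4, -0.1]
gripper_width: 0.999
grasp_force: 0.4
```

step_arm(increments=[[[1,1,0,0,0,0,0],[1,1,0,0,0,0,0]]])

```text
t: 12.83
eef_pos: [0.5765, 0.1495, 0.0145]
tool_rot: [-0.0, 0.993, -0.119, 0.0]
contact_force: [-1.2, 1.1, 0.6]
gripper_width: 0.998
grasp_force: 0.4
```

step_arm(increments=[[[1,1,0,0,0,0,0],[1,1,0,0,0,0,0]]])

```text
t: 13.0
eef_pos: [0.5775, 0.1492, 0.0145]
tool_rot: [-0.0, 0.993, -0.119, 0.0]
contact_force: [-1.3, 0.9, 1.0]
gripper_width: 1.004
grasp_force: 0.4
```

step_arm(increments=[[[1,1,0,0,0,0,0],[1,1,0,0,0,0,0]]])

```text
t: 13.17
eef_pos: [0.5784, 0.149, 0.0145]
tool_rot: [0.0, 0.993, -0.119, 0.0]
contact_force: [-0.3, 1.5, 0.4]
gripper_width: 0.994
grasp_force: 0.4
```

step_arm(increments=[[[1,1,0,0,0,0,0],[1,1,0,0,0,0,0]]])

```text
t: 13.33
eef_pos: [0.5794, 0.1487, 0.0145]
tool_rot: [0.0, 0.993, -0.119, 0.0]
contact_force: [-1.4, 0.5, 0.8]
gripper_width: 0.998
grasp_force: 0.4
```

step_arm(increments=[[[1,1,0,0,0,0,0],[1,1,0,0,0,0,0]]])

```text
t: 13.5
eef_pos: [0.5801, 0.1487, 0.0144]
tool_rot: [-0.0, 0.993, -0.119, -0.0]
contact_force: [-1.7, 0.4, 0.8]
gripper_width: 1.001
grasp_force: 0.9
```

step_arm(increments=[[[1,1,0,0,0,0,0],[1,1,0,0,0,0,0]]])

```text
t: 13.67
eef_pos: [0.5802, 0.1487, 0.0143]
tool_rot: [-0.0, 0.993, -0.119, -0.001]
contact_force: [-4.0, 1.6, 3.7]
gripper_width: 1.002
grasp_force: 2.9
```

step_arm(increments=[[[1,1,0,0,0,0,0],[1,1,0,0,0,0,0]]])

```text
t: 13.83
eef_pos: [0.5802, 0.1487, 0.0142]
tool_rot: [-0.0, 0.993, -0.119, -0.002]
contact_force: [-7.4, 1.5, 6.2]
gripper_width: 0.999
grasp_force: 4.8
```

step_arm(increments=[[[1,1,0,0,0,0,0],[1,1,0,0,0,0,0]]])

```text
t: 14.0
eef_pos: [0.5802, 0.1487, 0.0141]
tool_rot: [-0.001, 0.993, -0.119, -0.003]
contact_force: [-10.2, 2.5, 9.2]
gripper_width: 0.998
grasp_force: 6.7
```

step_arm(increments=[[[1,0.6,0,0,0,0,0],[1,0.6,0,0,0,0,0],[1,0.6,0,0,0,0,0]]])

```text
t: 14.25
eef_pos: [0.5802, 0.1487, 0.0141]
tool_rot: [-0.001, 0.993, -0.119, -0.004]
contact_force: [-11.6, 2.6, 9.6]
gripper_width: 0.996
grasp_force: 7.8
```

Run:
```python
from h import *
from station import bot
o=bot.get_obs();print(o["t"],o["eef_pos"],o["contact_force"],o["torque"])
v=Rn.from_euler("z",-YAW,degrees=True).apply(o["eef_pos"]-JIG)*1000;print("jig",v)
```

```text
14.25 [0.58023236 0.14866864 0.0140958 ] [-11.61011978   2.57380008   9.57855147] [ 0.58758551  2.4517609  -0.12374201]
jig [-11.11180721 -15.50416402  14.09580375]
```

The pack reached the fence with the TCP at jig x = -11.1, against -12 predicted, at about 12 N. Next I retreat, lift, and look.

step_arm(increments=[[[1,-4,0,0,0,0,0],[1,-8,0,0,0,0,0],[1,-20,0,0,0,0,0],[1,-30,0,-10,0,0,0],[1,-30,0,-40,0,0,0],[1,-30,0,-75,0,0,0],[1,-30,0,-110,0,0,0],[1,-30,0,-110,0,0,0]]])

```text
t: 14.92
eef_pos: [0.559, 0.1544, 0.1306]
tool_rot: [-0.002, 0.993, -0.12, 0.005]
contact_force: [1.4, 0.4, -0.4]
gripper_width: 1.0
grasp_force: 0.0
```

Run:
```python
from h import *
from station import bot
o=bot.get_obs();print(o["t"],o["eef_pos"],o["q"].round(2))
c=bot.read_camera("scene");cv2.imwrite("pics/s4.png",cv2.resize(c["image"][170:290,210:400,::-1],None,fx=4,fy=4))
print(plan(o,jw([32,-195],.13),YAW))
```

```text
14.9167 [0.55901703 0.15442754 0.13058678] [-1.14  0.65  1.09  1.92 -0.69  1.   -1.54]
([65.2, 180.0, 0.4], [-0.62, -0.21, 89.96])
```

View pics/s4.png

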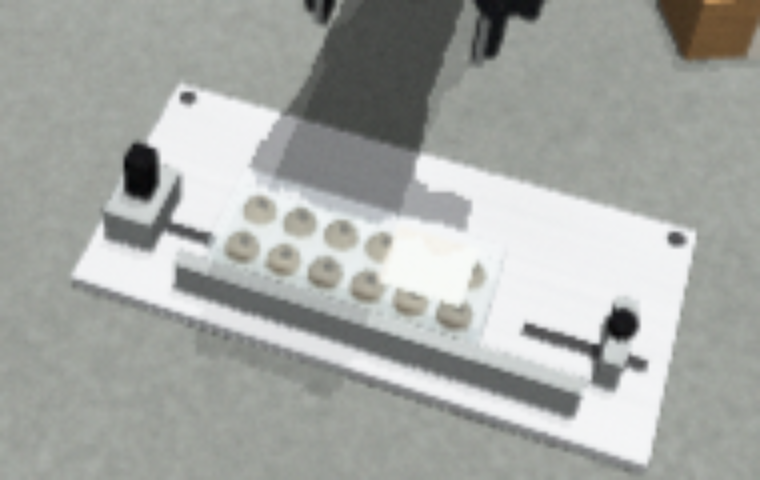

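The scene view shows the pack's long side lying along the fence, with clear gaps to the jaw (left, handle at (142,170)) and the end stop (right). Now I move shut fingers behind the jaw.

step_arm(increments=[[[-1,10,30,0,0,0,-7],[-1,20,60,0,0,0,-14],[-1,30,90,0,0,0,-21],[-1,40,120,0,0,0,-28],[-1,50,150,0,0,0,-35],[-1,65,180,0,0,0,-42],[-1,65,180,0,0,0,-49],[-1,65,180,0,0,0,-56],[-1,65,180,0,0,0,-63],[-1,65,180,0,0,0,-70]]])

```text
t: 15.8
eef_pos: [0.5748, -0.0359, 0.1237]
tool_rot: [0.0, 0.88, 0.474, -0.0]
contact_force: [-0.8, 0.4, -0.0]
gripper_width: 0.002
grasp_force: 0.0
```

step_arm(increments=[[[-1,0,0,0,0,0,-7],[-1,0,0,0,0,0,-14],[-1,0,0,0,0,0,-20],[-1,0,0,0,0,0,-20]]])

```text
t: 16.13
eef_pos: [0.5749, -0.0357, 0.1239]
tool_rot: [-0.0, 0.785, 0.619, 0.0]
contact_force: [0.3, 0.3, -0.0]
gripper_width: 0.002
grasp_force: 0.0
```

Run:
```python
from h import *
from station import bot
o=bot.get_obs();print(o["t"],o["eef_pos"],o["q"].round(2),o["gripper_width"])
print(plan(o,jw([32,-195],.022),YAW))
```

```text
16.1333 [ 0.57485417 -0.03566563  0.12389311] [-0.53  0.47  0.64  1.91 -0.36  0.88  0.05] 0.002050956677180336
([0.8, 4.7, 101.9], [-0.01, -0.01, 0.2])
```

step_arm(increments=[[[-1,-2,5,30,0,0,0.2],[-1,-2,5,60,0,0,0.2],[-1,-2,5,80,0,0,0.2],[-1,-2,5,92,0,0,0.2],[-1,-2,5,98,0,0,0.2],[-1,-2,5,100,0,0,0.2],[-1,-2,5,100,0,0,0.2]]])

```text
t: 16.72
eef_pos: [0.5799, -0.0388, 0.0247]
tool_rot: [0.0, 0.788, 0.616, 0.0]
contact_force: [0.8, 0.9, 0.4]
gripper_width: 0.0
grasp_force: 0.0
```

step_arm(increments=[[[-1,3,0,0,0,0,0],[-1,6,0,0,0,0,0],[-1,9,0,0,0,0,0],[-1,12,0,0,0,0,0],[-1,15,0,0,0,0,0],[-1,18,0,0,0,0,0],[-1,20,0,0,0,0,0]]])

```text
t: 17.3
eef_pos: [0.5845, -0.0185, 0.0246]
tool_rot: [-0.0, 0.787, 0.617, 0.0]
contact_force: [0.5, -0.4, -0.3]
gripper_width: 0.002
grasp_force: 0.0
```

step_arm(increments=[[[-1,3,0,0,0,0,0],[-1,6,0,0,0,0,0],[-1,9,0,0,0,0,0],[-1,12,0,0,0,0,0],[-1,15,0,0,0,0,0]]])

```text
t: 17.72
eef_pos: [0.5874, -0.0065, 0.0245]
tool_rot: [0.001, 0.788, 0.616, -0.001]
contact_force: [-2.3, -5.0, 1.0]
gripper_width: -0.003
grasp_force: 2.6
```

```bash
cat >> h.py <<'E'
def st():
    from station import bot
    o=bot.get_obs();r=Rn.from_euler("z",-YAW,degrees=True)
    print(o["t"],"jig",(r.apply(o["eef_pos"]-JIG)*1000).round(1),"F",r.apply(o["contact_force"]).round(1))
E
python3 -c "from h import *;st()"
```

```text
17.7167 jig [  32.6 -164.6   24.5] F [-1.  -5.4  1. ]
```

step_arm(increments=[[[-1,4,0,0,0,0,0],[-1,8,0,0,0,0,0],[-1,12,0,0,0,0,0],[-1,16,0,0,0,0,0],[-1,20,0,0,0,0,0],[-1,24,0,0,0,0,0],[-1,28,0,0,0,0,0],[-1,32,0,0,0,0,0],[-1,35,0,0,0,0,0],[-1,37,0,0,0,0,0]]])

```text
t: 18.55
eef_pos: [0.5961, 0.0293, 0.0245]
tool_rot: [0.001, 0.788, 0.616, -0.001]
contact_force: [-2.9, -5.6, 1.9]
gripper_width: -0.001
grasp_force: 3.1
```

Run:
```python
from h import *;import pickle;st()
r=Rn.from_euler("z",-YAW,degrees=True)
d=pickle.load(open("cams0.pkl","rb"))
for n,(a,b,e,f) in(("top",(152,138,170,160)),("scene",(355,238,375,268))):
    c=d[n];g=c["image"].max(2);m=(g<60);mm=np.zeros_like(m);mm[b:f,a:e]=m[b:f,a:e]
    k,l,s,ce=cv2.connectedComponentsWithStats(mm.astype(np.uint8));i=1+np.argmax(s[1:,4]);print(n,s[i],ce[i])
    for z in(.045,.055):print(z,(r.apply(ray(c,ce[i],z)[0]-JIG)*1000).round(1))
```

```text
18.55 jig [  32.6 -127.7   24.5] F [-1.5 -6.1  1.9]
top [156 145   7   5  23] [158.86956522 146.7826087 ]
0.045 [ 24.9 145.9  45. ]
0.055 [ 22.7 143.3  55. ]
scene [362 247   7   8  43] [364.93023256 250.72093023]
0.045 [ 24.7 147.3  45. ]
0.055 [ 32.3 146.7  55. ]
```

The end-stop knob lies at jig x≈25, y≈146, consistent in both views, so the face is near y≈139. I expect contact with the TCP at y≈-76.

step_arm(increments=[[[-1,4,0,0,0,0,0],[-1,8,0,0,0,0,0],[-1,12,0,0,0,0,0],[-1,16,0,0,0,0,0],[-1,20,0,0,0,0,0],[-1,24,0,0,0,0,0],[-1,27,0,0,0,0,0],[-1,30,0,0,0,0,0],[-1,32,0,0,0,0,0],[-1,34,0,0,0,0,0]]])

```text
t: 19.38
eef_pos: [0.6041, 0.0618, 0.0245]
tool_rot: [0.001, 0.788, 0.616, -0.001]
contact_force: [-3.8, -6.1, 3.1]
gripper_width: 0.004
grasp_force: 3.3
```

step_arm(increments=[[[-1,1.5,0,0,0,0,0],[-1,3,0,0,0,0,0],[-1,4,0,0,0,0,0]]])

```text
t: 19.63
eef_pos: [0.605, 0.0657, 0.0245]
tool_rot: [0.0, 0.788, 0.616, -0.001]
contact_force: [-3.7, -5.7, 3.9]
gripper_width: 0.001
grasp_force: 3.3
```

step_arm(increments=[[[-1,1,0,0,0,0,0],[-1,2,0,0,0,0,0],[-1,2,0,0,0,0,0]]])

```text
t: 19.88
eef_pos: [0.6055, 0.0678, 0.0245]
tool_rot: [0.0, 0.788, 0.616, -0.001]
contact_force: [-1.9, -4.9, 3.9]
gripper_width: 0.003
grasp_force: 2.9
```

```bash
python3 -c "from h import *;st()"
```

```text
19.8833 jig [ 32.6 -88.1  24.5] F [-0.7 -5.2  3.9]
```

step_arm(increments=[[[-1,1,0,0,0,0,0],[-1,2,0,0,0,0,0],[-1,3,0,0,0,0,0]]])

```text
t: 20.13
eef_pos: [0.6061, 0.0703, 0.0245]
tool_rot: [0.0, 0.788, 0.616, -0.001]
contact_force: [-3.2, -5.4, 3.8]
gripper_width: -0.0
grasp_force: 3.3
```

step_arm(increments=[[[-1,1,0,0,0,0,0],[-1,2,0,0,0,0,0],[-1,3,0,0,0,0,0]]])

```text
t: 20.38
eef_pos: [0.6069, 0.0733, 0.0245]
tool_rot: [0.0, 0.788, 0.616, -0.001]
contact_force: [-3.4, -6.5, 3.7]
gripper_width: 0.001
grasp_force: 3.3
```

```bash
python3 -c "from h import *;st()"
```

```text
20.3833 jig [ 32.6 -82.5  24.5] F [-1.8 -7.1  3.7]
```

step_arm(increments=[[[-1,1,0,0,0,0,0],[-1,2,0,0,0,0,0],[-1,2,0,0,0,0,0]]])

```text
t: 20.63
eef_pos: [0.6074, 0.0755, 0.0245]
tool_rot: [0.0, 0.788, 0.616, -0.001]
contact_force: [-3.7, -5.7, 3.4]
gripper_width: 0.001
grasp_force: 2.9
```

step_arm(increments=[[[-1,1,0,0,0,0,0],[-1,1.5,0,0,0,0,0],[-1,1.5,0,0,0,0,0]]])

```text
t: 20.88
eef_pos: [0.6077, 0.0769, 0.0245]
tool_rot: [0.0, 0.788, 0.616, -0.001]
contact_force: [-3.8, -5.7, 4.1]
gripper_width: -0.003
grasp_force: 3.0
```

```bash
python3 -c "from h import *;st()"
```

```text
20.8833 jig [ 32.6 -78.7  24.5] F [-2.3 -6.4  4.1]
```

step_arm(increments=[[[-1,1,0,0,0,0,0],[-1,1.5,0,0,0,0,0],[-1,1.5,0,0,0,0,0]]])

```text
t: 21.13
eef_pos: [0.6081, 0.0783, 0.0245]
tool_rot: [0.0, 0.788, 0.616, -0.001]
contact_force: [-3.0, -4.7, 4.3]
gripper_width: -0.004
grasp_force: 3.0
```

step_arm(increments=[[[-1,1,0,0,0,0,0],[-1,1,0,0,0,0,0]]])

```text
t: 21.3
eef_pos: [0.6083, 0.0793, 0.0245]
tool_rot: [0.0, 0.788, 0.616, -0.001]
contact_force: [-3.3, -5.7, 3.4]
gripper_width: 0.0
grasp_force: 3.1
```

```bash
python3 -c "from h import *;st()"
```

```text
21.3 jig [ 32.6 -76.2  24.5] F [-1.8 -6.3  3.4]
```

step_arm(increments=[[[-1,1,0,0,0,0,0],[-1,1,0,0,0,0,0]]])

```text
t: 21.47
eef_pos: [0.6086, 0.0803, 0.0245]
tool_rot: [0.0, 0.788, 0.616, -0.001]
contact_force: [-2.7, -5.2, 4.0]
gripper_width: -0.0
grasp_force: 3.1
```

step_arm(increments=[[[-1,1,0,0,0,0,0],[-1,1,0,0,0,0,0]]])

```text
t: 21.63
eef_pos: [0.6088, 0.0812, 0.0245]
tool_rot: [0.0, 0.788, 0.616, -0.001]
contact_force: [-2.3, -5.4, 4.0]
gripper_width: 0.002
grasp_force: 3.1
```

```bash
python3 -c "from h import *;st()"
```

```text
21.6333 jig [ 32.6 -74.3  24.5] F [-1.  -5.8  4. ]
```

No stop yet, slightly past my estimate, so I'll look before pushing further.

Run:
```python
from h import *
from station import bot
c=bot.read_camera("scene");cv2.imwrite("pics/s5.png",cv2.resize(c["image"][170:290,210:400,::-1],None,fx=4,fy=4,interpolation=cv2.INTER_CUBIC))
```

```text
(no output)
```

View pics/s5.png

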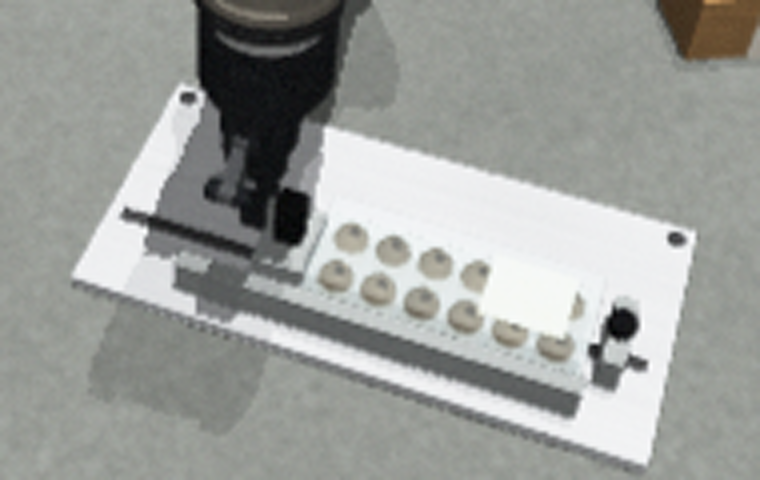

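The pack is flush along the fence and its front end at (590,340) is just short of the stop block. I continue in 1 mm steps.

step_arm(increments=[[[-1,1,0,0,0,0,0],[-1,1,0,0,0,0,0]]])

```text
t: 21.85
eef_pos: [0.6091, 0.0822, 0.0245]
tool_rot: [0.0, 0.788, 0.616, -0.001]
contact_force: [-2.9, -5.2, 3.5]
gripper_width: 0.002
grasp_force: 3.1
```

step_arm(increments=[[[-1,1,0,0,0,0,0],[-1,1,0,0,0,0,0]]])

```text
t: 22.02
eef_pos: [0.6093, 0.0832, 0.0245]
tool_rot: [0.0, 0.788, 0.616, -0.001]
contact_force: [-3.1, -5.6, 3.9]
gripper_width: 0.0
grasp_force: 3.1
```

```bash
python3 -c "from h import *;st()"
```

```text
22.0167 jig [ 32.6 -72.2  24.5] F [-1.7 -6.2  3.9]
```

step_arm(increments=[[[-1,1,0,0,0,0,0],[-1,1,0,0,0,0,0]]])

```text
t: 22.18
eef_pos: [0.6095, 0.0841, 0.0245]
tool_rot: [0.0, 0.788, 0.616, -0.001]
contact_force: [-3.5, -5.9, 4.0]
gripper_width: -0.003
grasp_force: 3.1
```

step_arm(increments=[[[-1,1,0,0,0,0,0],[-1,1,0,0,0,0,0]]])

```text
t: 22.35
eef_pos: [0.6097, 0.0851, 0.0245]
tool_rot: [0.0, 0.788, 0.616, -0.001]
contact_force: [-2.9, -6.2, 4.4]
gripper_width: -0.0
grasp_force: 3.1
```

```bash
python3 -c "from h import *;st()"
```

```text
22.35 jig [ 32.6 -70.3  24.5] F [-1.4 -6.7  4.4]
```

step_arm(increments=[[[-1,1,0,0,0,0,0],[-1,1,0,0,0,0,0]]])

```text
t: 22.52
eef_pos: [0.61, 0.0861, 0.0245]
tool_rot: [0.0, 0.788, 0.616, -0.001]
contact_force: [-2.8, -5.5, 3.7]
gripper_width: -0.002
grasp_force: 3.2
```

step_arm(increments=[[[-1,1,0,0,0,0,0],[-1,1,0,0,0,0,0]]])

```text
t: 22.68
eef_pos: [0.6103, 0.0871, 0.0245]
tool_rot: [0.0, 0.788, 0.616, -0.001]
contact_force: [-4.2, -5.4, 4.1]
gripper_width: 0.001
grasp_force: 3.1
```

Run:
```python
from h import *;st()
from station import bot
c=bot.read_camera("scene");cv2.imwrite("pics/s6.png",cv2.resize(c["image"][205:285,260:390,::-1],None,fx=6,fy=6,interpolation=cv2.INTER_CUBIC))
```

```text
22.6833 jig [ 32.7 -68.2  24.5] F [-2.8 -6.3  4.1]
```

View pics/s6.png

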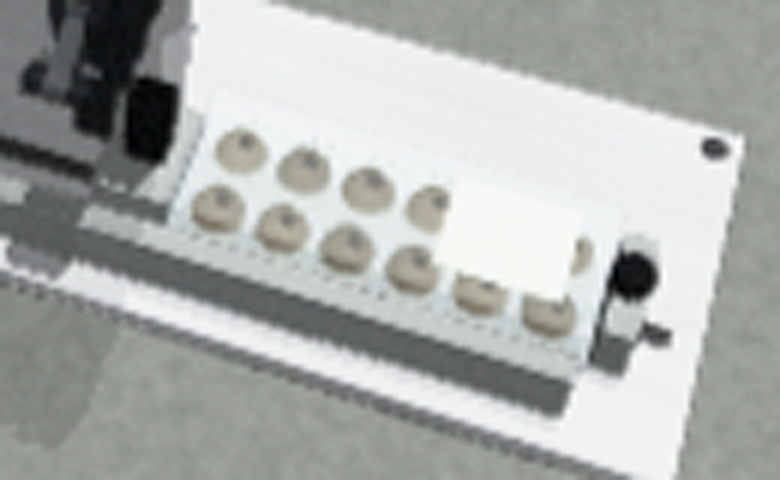

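The pack's end at (600,290) is now practically at the stop's dark face, and it is still flush with the fence. I continue.

step_arm(increments=[[[-1,1,0,0,0,0,0],[-1,1,0,0,0,0,0]]])

```text
t: 22.9
eef_pos: [0.6103, 0.0874, 0.0245]
tool_rot: [0.001, 0.788, 0.616, -0.002]
contact_force: [-3.6, -6.7, 4.8]
gripper_width: 0.003
grasp_force: 3.8
```

step_arm(increments=[[[-1,1,0,0,0,0,0],[-1,1,0,0,0,0,0]]])

```text
t: 23.07
eef_pos: [0.6103, 0.0874, 0.0245]
tool_rot: [0.001, 0.788, 0.615, -0.002]
contact_force: [-3.7, -7.7, 5.1]
gripper_width: -0.003
grasp_force: 4.7
```

```bash
python3 -c "from h import *;st()"
```

```text
23.0667 jig [ 32.6 -67.9  24.5] F [-1.8 -8.4  5.1]
```

step_arm(increments=[[[-1,1,0,0,0,0,0],[-1,2,0,0,0,0,0],[-1,2,0,0,0,0,0]]])

```text
t: 23.32
eef_pos: [0.6103, 0.0874, 0.0245]
tool_rot: [0.001, 0.789, 0.615, -0.003]
contact_force: [-6.1, -11.8, 7.7]
gripper_width: 0.001
grasp_force: 6.7
```

step_arm(increments=[[[-1,1,0,0,0,0,0],[-1,2,0,0,0,0,0],[-1,2,0,0,0,0,0]]])

```text
t: 23.57
eef_pos: [0.6102, 0.0874, 0.0245]
tool_rot: [0.002, 0.789, 0.614, -0.004]
contact_force: [-7.1, -16.8, 8.7]
gripper_width: 0.004
grasp_force: 8.6
```

```bash
python3 -c "from h import *;st()"
```

```text
23.5667 jig [ 32.5 -67.9  24.5] F [ -2.9 -18.    8.7]
```

step_arm(increments=[[[-1,1,0,0,0,0,0],[-1,1.5,0,0,0,0,0],[-1,1.5,0,0,0,0,0]]])

```text
t: 23.82
eef_pos: [0.6102, 0.0874, 0.0246]
tool_rot: [0.002, 0.789, 0.614, -0.005]
contact_force: [-8.7, -19.0, 9.7]
gripper_width: 0.001
grasp_force: 10.0
```

step_arm(increments=[[[-1,-4,0,0,0,0,0],[-1,-8,0,0,0,0,0],[-1,-16,0,0,0,0,0],[-1,-30,0,0,0,0,0],[-1,-40,0,-20,0,0,0],[-1,-50,0,-55,0,0,0],[-1,-60,0,-90,0,0,0],[-1,-80,0,-110,0,0,0],[-1,-115,0,-120,0,0,0],[-1,-150,0,-120,0,0,0]]])

```text
t: 24.65
eef_pos: [0.5787, -0.0494, 0.1474]
tool_rot: [0.001, 0.787, 0.618, 0.003]
contact_force: [0.6, -1.1, -0.5]
gripper_width: -0.002
grasp_force: 0.0
```

Run:
```python
from h import *;st()
from station import bot
c=bot.read_camera("scene");a=cv2.resize(c["image"][195:285,225:390,::-1],(780,425),interpolation=cv2.INTER_CUBIC)
cv2.imwrite("pics/f7.png",a)
```

```text
24.65 jig [  34.3 -208.3  147.4] F [ 0.8 -0.9 -0.5]
```

View pics/f7.png

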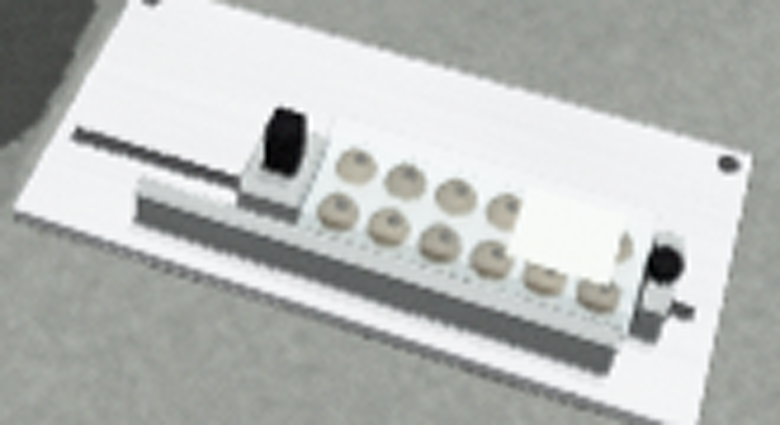

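The pack looks flush and nipped, but the fingertip reading suggests a jaw travel near 0.117. I'll check the jaw travel and the gap to the stop from images before handing in.

Run:
```python
from h import *;import pickle
from station import bot
r=Rn.from_euler("z",-YAW,degrees=True);inv=r.inv()
d=pickle.load(open("cams0.pkl","rb"))
n={k:bot.read_camera(k) for k in("top","scene")};pickle.dump(n,open("cams1.pkl","wb"))
def W(x,y,z):return JIG+inv.apply(np.array([x,y,z])/1000)
def blobs(c,x,y):
    u,v=proj(c,W(x,y,59))[0].round().astype(int);g=c["image"].max(2);mm=np.zeros(g.shape,np.uint8);s=np.s_[v-14:v+15,u-12:u+13];mm[s]=(g[s]<60)
    k,l,st,ce=cv2.connectedComponentsWithStats(mm);i=1+np.argmax(st[1:,4]) if k>1 else None
    return None if i is None else (st[i].tolist(),ce[i],(r.apply(ray(c,ce[i],.059)[0]-JIG)*1000).round(1))
for nm,D,y in(("start",d,-150),("now",n,-45)):
    for k in("top","scene"):print(nm,k,"handle@z59",blobs(D[k],32,y))
print("scene: crop scale",780/165)
c=n["scene"]
for f in(139,136,133,142):
    p=proj(c,[W(-1,f,54),W(65,f,54),W(0,f,40),W(50,f,40)]);print(f,((p-[225,195])*[780/165,425/90]).round().tolist())
for f in(-31,-24):
    p=proj(c,[W(-1,f,54),W(65,f,54),W(7,f,43),W(57,f,43)]);print(f,((p-[225,195])*[780/165,425/90]).round().tolist())
a=cv2.resize(n["top"]["image"][125:200,140:270,::-1],None,fx=6,fy=6,interpolation=cv2.INTER_CUBIC);cv2.imwrite("pics/f8.png",a)
```

```text
start top handle@z59 ([257, 164, 6, 7, 29], array([259.93103448, 167.34482759]), array([  31.5, -154.3,   59. ]))
start scene handle@z59 ([241, 206, 8, 14, 93], array([244.55913978, 212.43010753]), array([  30.7, -153.8,   59. ]))
now top handle@z59 ([221, 159, 6, 4, 10], array([223.8, 160.8]), array([ 25.8, -49.4,  59. ]))
now scene handle@z59 ([281, 218, 8, 14, 89], array([284.65168539, 224.65168539]), array([ 30.8, -48.3,  59. ]))
scene: crop scale 4.7272727272727275
139 [[658.0, 208.0], [632.0, 313.0], [652.0, 226.0], [632.0, 304.0]]
136 [[652.0, 206.0], [626.0, 311.0], [646.0, 224.0], [626.0, 302.0]]
133 [[646.0, 204.0], [619.0, 309.0], [640.0, 222.0], [620.0, 300.0]]
142 [[664.0, 210.0], [638.0, 315.0], [658.0, 228.0], [639.0, 306.0]]
-31 [[332.0, 111.0], [292.0, 206.0], [326.0, 135.0], [296.0, 207.0]]
-24 [[345.0, 115.0], [305.0, 210.0], [339.0, 139.0], [309.0, 211.0]]
```

View pics/f8.png

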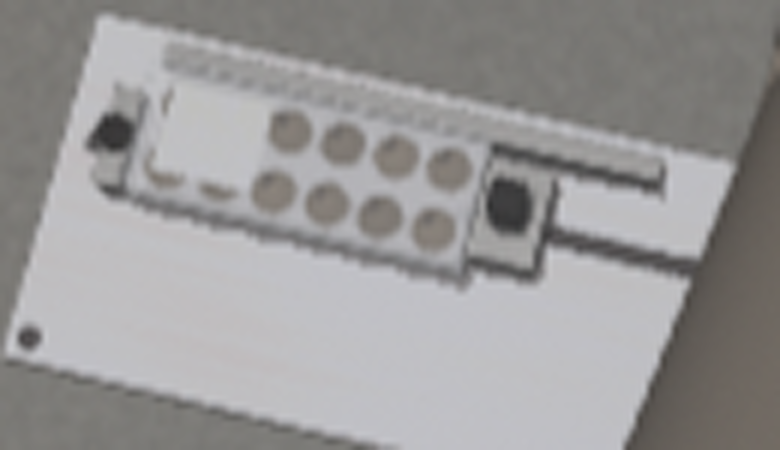

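The top view shows the pack's left end butted against the stop block at (125,140), its right end against the jaw at (485,210), and its long side on the fence. The measured jaw travel is about 0.109, below its limit and in the nipping range, so the force came from the end stop.

```bash
python3 -c "from station import bot;print(bot.hand_in())"
```

```text
the job is handed in; nothing more can be done
None
```

I handed the job in with the pack flush on the fence, pushed onto the end stop by the jaw and left nipped. Peak force was about 12 N on the fence and an estimated 16 N on the stop. The arm was clear at about 25 s; the result of the judging wasn't shown.

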